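# Walk a jammed bearing carrier out of its guide with a mallet

### The job

The bearing carrier is jammed askew in its guide: take the wooden mallet and tap its two push horns lightly from side to side, so that it walks out until both of its end shoes are clear of the cheeks. Then stand the mallet upright on the rubber pad again and let go. A push on one side alone only wedges it, so never force it, touch it with nothing but the mallet, and leave the oil can, the tin and the pipe collar where they are.

Things in the scene. Friction and masses are not known exactly. Their poses are not given: they have to be found in the camera images.
- guide: Fixed steel guide: grey bed plate 154 x 180 mm, 10 mm thick (x = -70 to +84 mm, y = -90 to +90 mm), 48 mm high in all. Origin on the table, x along the guide, y across, z up. The carrier lies on the plate between two cheeks and walks out along the guide's -x, roughly toward the robot.
- left_cheek (a point): Front end (mouth) of the dark rough cheek at the guide's +y side, at its inner lower edge (guide x = 0, y = +66, z = +10 mm). Cheek from x = 0 to +42 mm, top 34 mm over the table. A shoe is clear when it lies wholly beyond the mouth, on the -x side.
- right_cheek (a point): The same of the cheek at the -y side (guide x = 0, y = -66 mm).
- keeper (a point): Middle of the top of the steel keeper strip over the carrier's cross bar (guide x = 0, y = 0, z = +48 mm): 22 mm wide, along x, 40 to 48 mm over the table, on two posts: one at x = +52 to +62 mm, behind the bar, so the bar cannot be struck in the middle and a mallet must pass behind or over it to change sides; one at x = -62 to -50 mm, which stops the freed carrier.
- carrier: Loose dark steel carrier, about 0.9 kg. Origin: centre of its underside, axes about the guide's. Cross bar 30 mm in x; shoes 40 mm long in x at both ends, 30 mm high, 0.8 mm play to each cheek; behind each shoe a horn with a round cap. A horn yields under 2 to 5 N for some mm, then the carrier wedges and the force shoots up: stop at about 7 N (15 N harms it); a tap on the other horn frees it.
- left_cap (a point): Centre of the striking face of the horn at the carrier's +y side: round, 24 mm across, looks to +x, 66 mm behind and 47 mm beside the carrier's origin, 24 mm over the table. The shoe on this side is clear when this point is below x = +46 mm in the guide's frame; it may go on to +35 mm. Meet it slowly, at some 30 mm/s: at 60 mm/s the blow alone is too hard.
- right_cap (a point): The same at the -y side.
- left_shoe (a point): Middle of the lower rear edge of the end shoe at the +y side (carrier x = +20, y = +53, z = 0 mm); this side is clear when the point's x in the guide's frame is below 0.
- right_shoe (a point): The same at the -y side.
- mallet: Loose stubby wooden mallet, 0.35 kg, that stands on its head with the handle straight up. Origin: centre of the underside; x along the head. Head 60 mm (x) by 36 mm (y) by 42 mm (z); its two striking faces are at x = +30 and -30 mm. Handle square, 24 x 24 mm with rounded edges, from z = 42 to 102 mm; it tilts least under the taps if gripped low, close above the head.
- pad: Fixed black rubber pad 110 x 110 mm, 4 mm thick, origin at the centre of its underside; the mallet's place.
- oil_can: Red pump oiler with a long spout, 156 mm high, standing; a bystander. Origin: centre of its underside.
- tin_can: Empty ribbed tin, 69 mm across, 95 mm high, standing; a bystander. Origin: centre of its underside.
- pipe_collar: Dark squarish steel pipe collar 44 x 50 x 22 mm lying on the table; a bystander. Origin: centre of its underside.
There are look-alikes about, which are no part of the job. There is more than one size of the mallet; the one meant has the size given above.

How it is judged (in metres and radians):
On the way, in this order (a step that is already met when the one before it is completed fails the run):
1. the mallet has been lifted off its pad (height (world z) of mallet above 0.02 m), for 0.2 s.
2. both end shoes are clear of the cheeks (x of each of left_shoe, right_shoe in the frame of guide below 0 m), for 0.2 s.
At the end, for the whole second after the job is handed in: Both end shoes of the carrier lie beyond the cheeks' front ends (their rear edges below x = 0 in the guide's frame), the carrier lies flat on the bed plate at rest, and the mallet stands upright and still on the rubber pad, within 45 mm of its centre, released (all of step 2 and angle between each of carrier, mallet's own z axis and vertical below 0.1 rad and linear speed of each of carrier, mallet below 0.02 m/s and horizontal distance between mallet and pad below 0.045 m and height (world z) of mallet below 0.01 m); the robot touches nothing.
It fails at once if the mallet presses or strikes the carrier with more than 15 N (contact force between mallet and carrier above 15 N).
It fails at once if the hand or arm touches the carrier (contact force between any of the fingers, the arm and carrier above 0.5 N).
It fails at once if the oil can, the tin or the pipe collar is moved by more than 25 mm (distance of any of oil_can, tin_can, pipe_collar from where it was at the start of the episode above 0.025 m).
It also fails if it takes over 64 s, if anything falls off the work surface, if the arm or the gripper's body presses on something with over 40 N, if the wrist force passes 120 N, or if a joint passes its speed limit or range.

### The arm

A 6-joint arm with a two-finger parallel gripper is mounted at the origin on a cart in front of the work surface, level with it; the furniture and walls round the work are solid. World frame = base frame: x ahead of the robot, y to its left, z up, the work surface at z = 0. Lengths are in m, angles in degrees, forces in N, time in s.
With the tool pointing down it reaches from about 0.4 to 0.825 m from the base axis. Payload 7 kg.
Tool frame: the origin (TCP) lies midway between the tips of the shut fingers; the grasp point (between the pads) lies 19 mm behind it; z points along the fingers, y is the line along which they close (so a half turn about z gives the same grasp; the last joint's range is limited). The gripper opens to 88 mm and grips with 3 to 60 N. Pads are 19 mm wide; open, the fingers measure 130 mm over their backs; the gripper's body (78 mm by 193 mm) begins 47 mm behind the grasp point.
Start: joints at [-49.67, 20.546, 0.682, 0, -70.136, -16.507], TCP at [0.273, -0.617, 0.227] pointing down, gripper open.
Joint ranges: [-176.03, 176.03], [-82.01, 121.73], [-58.28, 71.71], [-173.87, 95.51], [-174.79, -0.11], [-173.66, 173.66]. Speed limits (degrees/s): [136.94, 136.94, 172.46, 180, 180, 180].

### API

Orientations are given as [roll, pitch, yaw] about the fixed x, y, z axes, in that order (R = Rz(yaw) Ry(pitch) Rx(roll)).
In Python, from plant import ctrl, viewer, close_job gives the robot as it stands. The module is installed in compiled form; this text tells all that it offers.
- The arm moves only by the tool step_arm, never from a script. Its argument "moves" is a list that holds one entry, the list of rows, each a list of 5 numbers: the shift along the world's x, y, z in cm, then the turn about the world's z in rad, then the finger opening in cm, from 0 to 8.76. In form: [[[tx, ty, tz, twist, grip], ...]]. A call has 1 to 10 rows; each row shifts and turns the commanded pose from where the row before left it; what a row does not reach is not made up. A row lasts 1/10 s, in which the tool goes at most 50 mm and 8.59 degrees, less where a joint would pass 70% of its speed; a pose out of reach is approached as far as the arm can. A call with a gripper value outside its range is refused whole. The fingers move at their own pace and stop on an object; the grip force is fixed at half the most. Time passes only in rows, so rows that do not move let the fingers close. It gives the time, the measured TCP pose, the force, the opening and the grip force at its end, in the units of the state.
- ctrl.get_obs(): the state, without advancing time (a new reading comes with each control period).
- viewer.snapshot(name): name is "scene" or "top" or "wrist"; returns (picture, depth): 480x640x3 uint8, blue, green, red; 480x640 float32, m along the optical axis (not along the pixel's ray), 0 where there is no reading.
- viewer.camera_info(name): a dict with "camera_matrix" (3x3 intrinsics, pixels), "eye" and "orientation" of the camera in the world. Camera axes: x right, y down, z forward; pixel columns grow to the right and rows downward; lengths in m; the calibration is good to about 2 mm. A picture is of the moment at which its call begins: read the wrist's pose just before it. camera_info takes no time and is no camera call; for the wrist camera it gives the pose at the moment of the call.
- close_job(): hands the job in; it is judged then, once.
The state is a dict: "clock": time; "joint_pos": joint angles; "qvel": joint speeds; "tau": joint torques, N m; "tool_pos": TCP position; "orientation": TCP orientation; "force": force on the tool from outside, world axes, zero at the start; "moment": the same for the moment, N m; "opening": finger opening in m; "gripper_force": force on a finger pad.
Only numpy, scipy, OpenCV 4.12 (cv2) and the standard library are available. Lean on these libraries where they do the work, as an engineer would, in place of code of your own. Each camera call takes 0.05 s, during which the arm holds its last target. There are 200 camera calls.

## Working session

There is one attempt and no reset: what is moved stays moved. The work goes in short steps, Python scripts to look and compute and a tool call to move; the robot and the scene stay as the last step left them, time stands still between calls to the robot, and variables do not carry over. Pictures are saved under pics/ and viewed, at most 10 in all, crops included, and the job is handed in when it is done.

Besides the shell and the picture viewer there is one more tool, called by a JSON object that holds its "method" and its "body", one argument or row to a line. step_arm: Moves the arm, as the interface text tells. Its arguments: {"type":"object","properties":{"moves":{"type":"array","items":{"type":"array","items":{"type":"array","items":{"type":"number"}}}}},"required":["moves"]}

```bash
mkdir -p pics; cat > h.py <<'E'
import numpy as np, cv2
from plant import ctrl, viewer
def snap(n,f):
    ci=viewer.camera_info(n); p,d=viewer.snapshot(n); cv2.imwrite(f'pics/{f}.png',p); np.savez(f'pics/{f}.npz',p=p,d=d,K=ci['camera_matrix'],e=ci['eye'],o=np.array(ci['orientation'],float))
    return p,d,ci
E
python3 - <<'E'
from h import *
for n in('scene','top'):
    p,d,ci=snap(n,n+'0'); print(n,ci)
o=ctrl.get_obs();print(o)
E
```

```text
scene {'camera_matrix': array([[451.69250624,   0.        , 318.42249279],
       [  0.        , 451.69250624, 235.7649459 ],
       [  0.        ,   0.        ,   1.        ]]), 'eye': array([ 0.07394297, -0.16221016,  0.71011787]), 'orientation': array([-141.1095152 ,   -0.85987032, -118.52704869])}
top {'camera_matrix': array([[550.50290769,   0.        , 328.33621509],
       [  0.        , 550.50290769, 240.70020759],
       [  0.        ,   0.        ,   1.        ]]), 'eye': array([ 0.46972092, -0.39847986,  1.06645126]), 'orientation': array([-176.89073695,   -1.23506583,  -90.61187134])}
{'clock': 0.1, 'joint_pos': array([-4.96693776e+01,  2.05895844e+01,  6.38196018e-01, -1.86065747e-02,
       -7.01349066e+01, -1.65082104e+01]), 'qvel': array([-0.03472972, -0.09221444,  0.24579072, -0.00936322, -0.03964141,
       -0.04012874]), 'tau': array([-1.92548709e-03, -5.84164059e+01,  2.93750435e+01,  7.01545626e+00,
        1.01761168e-02, -6.42969667e-05]), 'tool_pos': array([ 0.27244994, -0.61709042,  0.22568192]), 'orientation': array([ 1.79912291e+02, -7.75231742e-03, -1.56183918e+02]), 'force': array([ 0.48122802, -0.1375731 , -0.40401642]), 'moment': array([-0.02760402,  0.01811335,  0.0471961 ]), 'gripper_force': 0.0, 'opening': 0.08737575657476931}
```

View pics/top0.png

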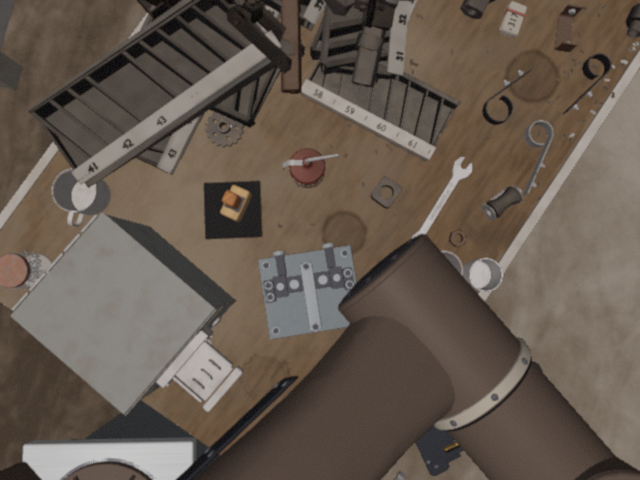

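View pics/scene0.png

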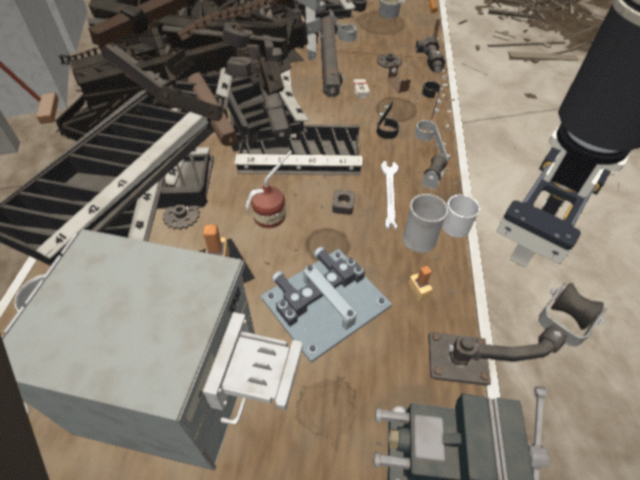

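```bash
cat >> h.py <<'E'
from scipy.spatial.transform import Rotation as R
def world(z,u,v,plane=None):
    K=z['K'];Rm=R.from_euler('xyz',z['o'],degrees=True).as_matrix()
    r=Rm@np.array([(u-K[0,2])/K[0,0],(v-K[1,2])/K[1,1],1])
    t=(plane-z['e'][2])/r[2] if plane is not None else z['d'][int(round(v)),int(round(u))]
    return z['e']+t*r
def proj(z,P):
    K=z['K'];Rm=R.from_euler('xyz',z['o'],degrees=True).as_matrix()
    c=Rm.T@(np.array(P)-z['e']);return K[:2,:2]@(c[:2]/c[2])+K[:2,2]
E
python3 - <<'E'
from h import *
np.set_printoptions(precision=4,suppress=True)
z=np.load('pics/top0.npz');p=z['p']
for n,u,v in [('handle',234,198),('head',240,208),('pad',215,230),('table',230,270),('can',307,170),('collar',386,192),('tinA',448,262),('tinB',482,276),('keep',310,300),('ring',345,230)]: print(n,world(z,u,v))
cv2.imwrite('pics/c1.png',cv2.resize(p[165:345,190:400],None,fx=3.3,fy=3.3,interpolation=cv2.INTER_CUBIC))
s=np.load('pics/scene0.npz')
for n,u,v in [('A handle',212,232),('B handle',425,270),('B head',418,285),('tin',425,203),('cup',461,207)]: print(n,world(s,u,v))
E
```

```text
handle [ 0.5984 -0.2552  0.1034]
head [ 0.5868 -0.2583  0.05  ]
pad [ 0.5499 -0.2038  0.0041]
table [ 0.4727 -0.2317 -0.0013]
can [ 0.6526 -0.383   0.0733]
collar [ 0.6216 -0.5358  0.0001]
tinA [ 0.4755 -0.5044  0.6254]
tinB [ 0.4559 -0.7183  0.0067]
keep [ 0.4157 -0.3861  0.0467]
ring [ 0.5481 -0.4548 -0.0026]
A handle [ 0.5901 -0.2447  0.1067]
B handle [ 0.3697 -0.5423  0.0721]
B head [ 0.3684 -0.5359  0.0312]
tin [ 0.4957 -0.6367  0.0738]
cup [ 0.4793 -0.7258  0.033 ]
```

View pics/c1.png

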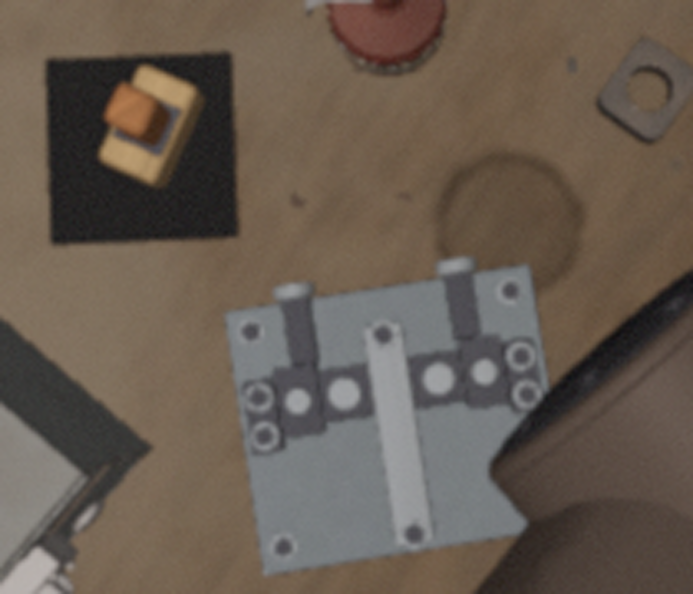

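```bash
python3 - <<'E'
from h import *
np.set_printoptions(precision=4,suppress=True)
z=np.load('pics/top0.npz')
w=lambda u,v,h: world(z,u/3.3+190,v/3.3+165,h)
TL,TR,BL=w(226,313,.01),w(529,266,.01),w(265,573,.01)
print('plate',TL,TR,BL,np.linalg.norm(TL-TR),np.linalg.norm(TL-BL))
k1,k2=w(383,333,.048),w(414,535,.048);dx=k1-k2
d2=TL-BL;d3=TL-TR
yaws=[np.degrees(np.arctan2(dx[1],dx[0])),np.degrees(np.arctan2(d2[1],d2[0])),np.degrees(np.arctan2(-d3[0],d3[1]))]
print(yaws);y=np.radians(np.mean(yaws))
c=np.array([np.cos(y),np.sin(y)]);s=np.array([-c[1],c[0]])
O=np.mean([TL[:2]-.084*c-.09*s,TR[:2]-.084*c+.09*s,BL[:2]+.07*c-.09*s],axis=0);print('O',O,[TL[:2]-.084*c-.09*s,TR[:2]-.084*c+.09*s,BL[:2]+.07*c-.09*s])
g=lambda P:np.array([(P[:2]-O)@c,(P[:2]-O)@s])*1000
for n,u,v in [('Lcap',293,287),('Rcap',456,262)]: print(n,g(w(u,v,.034)))
print('can',g(w(388,25,.04)), g(np.array([.66,-.383,0])),'collar',g(np.array([.62,-.535])))
pc=[w(*q,.004) for q in[(46,59),(231,53),(238,236),(52,242)]];print('pad',np.mean(pc,0))
hc=[w(*q,.046) for q in[(143,65),(191,88),(145,182),(98,157)]];print('head',np.mean(hc,0),[np.linalg.norm(hc[i]-hc[i-1]) for i in range(4)])
e=hc[1]-hc[2];print(np.degrees(np.arctan2(e[1],e[0])))
print('handle top',w(128,104,.106))
s=np.load('pics/scene0.npz')
E
```

```text
plate [ 0.4915 -0.2878  0.01  ] [ 0.517 -0.464  0.01 ] [ 0.3416 -0.3096  0.01  ] 0.1780727162317286 0.15142068728512276
[np.float64(8.23916135979532), np.float64(8.286305664871023), np.float64(8.25622837987291)]
O [ 0.422  -0.3882] [array([ 0.4213, -0.3889]), array([ 0.421, -0.387]), array([ 0.4238, -0.3886])]
Lcap [91.0497 47.3075]
Rcap [ 90.9064 -46.3238]
can [230.0468 -28.7192] [236.2632 -29.0564] collar [ 174.8396 -173.7324]
pad [ 0.5891 -0.2384  0.004 ]
head [ 0.5981 -0.2461  0.046 ] [np.float64(0.05769564921857072), np.float64(0.030023751194551265), np.float64(0.058943748051561606), np.float64(0.02994301168339069)]
-26.077674279469864
handle top [ 0.6007 -0.2465  0.106 ]
```

```bash
python3 - <<'E'
from h import *
np.set_printoptions(precision=3,suppress=True,linewidth=200)
z=np.load('pics/top0.npz')
P=np.array([world(z,u,v) for v in range(0,340,2) for u in range(0,400,2) if z['d'][v,u]>0])
# height map 4cm cells
xs=np.arange(.38,.82,.04);ys=np.arange(-.02,-.50,-.04)
print('y',ys+.0)
for x in xs[::-1]: print('%.2f'%x,[int(1000*max([0]+list(P[(abs(P[:,0]-x)<.02)&(abs(P[:,1]-y)<.02)][:,2]))) for y in ys])
E
```

```text
y [-0.02 -0.06 -0.1  -0.14 -0.18 -0.22 -0.26 -0.3  -0.34 -0.38 -0.42 -0.46]
0.78 [162, 155, 120, 153, 158, 158, 157, 111, 148, 148, 38, 39]
0.74 [156, 153, 155, 158, 157, 155, 56, 19, 3, 4, 4, 34]
0.70 [155, 158, 159, 156, 119, 9, 3, 3, 60, 69, 60, 4]
0.66 [159, 157, 157, 90, 4, 7, 7, 4, 86, 122, 156, 4]
0.62 [158, 128, 3, 5, 7, 102, 107, 7, 4, 65, 49, 4]
0.58 [4, 238, 3, 4, 7, 106, 110, 6, 6, 4, 3, 4]
0.54 [238, 242, 241, 241, 8, 8, 9, 9, 3, 4, 5, 4]
0.50 [243, 242, 242, 242, 240, 3, 5, 29, 36, 56, 39, 643]
0.46 [241, 241, 242, 241, 242, 241, 4, 43, 48, 56, 649, 654]
0.42 [241, 241, 241, 242, 242, 242, 237, 44, 46, 53, 657, 656]
0.38 [241, 241, 241, 242, 243, 242, 5, 14, 16, 55, 53, 12]
```

{"method": "step_arm", "body": {
  "moves": [
    [[2, 1.5, 1, -0.09, 8.76], [3.5, 2.5, 1, -0.1, 8.76], [3.5, 3.5, 0, -0.1, 8.76], [3.5, 3.5, 0, -0.1, 8.76], [3.5, 3.5, 0, -0.1, 8.76], [3.5, 3.5, 0, -0.1, 8.76], [3.5, 3.5, 0, -0.1, 8.76], [3, 3.5, 0, -0.1, 8.76], [2, 3, 0, -0.083, 8.76], [0, 0, 0, 0, 8.76]]
  ]
}}

```text
clock: 1.1
tool_pos: [0.5549, -0.3338, 0.2458]
orientation: [180.0, -0.0, 153.9]
force: [-0.7, 0.6, 0.4]
opening: 0.0876
gripper_force: 0.0
```

```bash
python3 - <<'E'
from h import *
np.set_printoptions(precision=3,suppress=True,linewidth=200)
z=np.load('pics/top0.npz')
P=np.array([world(z,u,v) for v in range(100,360) for u in range(0,345) if z['d'][v,u]>0])
P=P[(P[:,2]<.3)]
O=np.array([.4215,-.388])
def rect(c,yaw,zmin,hl=.0965,hs=.039):
    # yaw: direction of short axis; dist of points above zmin to rectangle
    a=np.radians(yaw);e=np.array([np.cos(a),np.sin(a)]);n=np.array([-e[1],e[0]])
    Q=P[P[:,2]>zmin];q=Q[:,:2]-c
    dx=np.maximum(abs(q@e)-hs,0);dy=np.maximum(abs(q@n)-hl,0);D=np.hypot(dx,dy);i=np.argsort(D)[:1]
    return D[i]*1000,Q[i]
G=lambda x,y:O+(R.from_euler('z',8.26,degrees=True).as_matrix()@[x,y,0])[:2]
M=P[(np.hypot(P[:,0]-.6,P[:,1]+.246)>.045)]
P0=P;P=M
print('pick',rect(np.array([.5985,-.246]),-26,.105))
P=P0
for x,y in[(130,45),(100,45),(85,45),(75,45),(70,45),(70,38),(130,-45),(70,-45)]: print(x,y,G(x/1e3,y/1e3),rect(G(x/1e3,y/1e3),8.26,.115))
for yaw in(0,8.26,15,20): print('yaw',yaw,rect(G(.07,.042),yaw,.115))
for x in(110,100,58): print('side',x,rect(G(x/1e3,.045),98.26,.115))
E
```

```text
pick (array([42.308]), array([[ 0.708, -0.149,  0.12 ]]))
130 45 [ 0.544 -0.325] (array([49.547]), array([[ 0.452, -0.205,  0.237]]))
100 45 [ 0.514 -0.329] (array([29.881]), array([[ 0.441, -0.217,  0.239]]))
85 45 [ 0.499 -0.331] (array([19.912]), array([[ 0.432, -0.228,  0.239]]))
75 45 [ 0.489 -0.333] (array([14.039]), array([[ 0.428, -0.232,  0.239]]))
70 45 [ 0.484 -0.333] (array([10.414]), array([[ 0.423, -0.238,  0.238]]))
70 38 [ 0.485 -0.34 ] (array([15.369]), array([[ 0.422, -0.24 ,  0.24 ]]))
130 -45 [ 0.557 -0.414] (array([62.178]), array([[ 0.662, -0.433,  0.151]]))
70 -45 [ 0.497 -0.422] (array([89.262]), array([[ 0.414, -0.249,  0.233]]))
yaw 0 (array([18.205]), array([[ 0.432, -0.228,  0.239]]))
yaw 8.26 (array([12.443]), array([[ 0.422, -0.24 ,  0.24 ]]))
yaw 15 (array([8.889]), array([[ 0.415, -0.248,  0.228]]))
yaw 20 (array([9.998]), array([[ 0.414, -0.249,  0.233]]))
side 110 (array([52.245]), array([[ 0.662, -0.389,  0.116]]))
side 100 (array([54.802]), array([[ 0.414, -0.249,  0.233]]))
side 58 (array([54.802]), array([[ 0.414, -0.249,  0.233]]))
```

{"method": "step_arm", "body": {
  "moves": [
    [[2.1, 4, 0, 0, 8.76], [2.2, 4.8, 0, 0, 8.76], [0, 0, -2, 0, 8.76], [0, 0, 0, 0, 8.76], [0, 0, 0, 0, 8.76]]
  ]
}}

```text
clock: 1.6
tool_pos: [0.5938, -0.2525, 0.2263]
orientation: [-180.0, -0.1, 153.8]
force: [0.3, -1.0, 0.5]
opening: 0.0876
gripper_force: 0.0
```

```bash
python3 - <<'E'
from h import *
p,d,ci=snap('wrist','w1');print(ci['eye'],ci['orientation'],ctrl.get_obs()['tool_pos'])
E
```

```text
[ 0.52069489 -0.21652703  0.38527166] [1.62610197e+02 7.90855879e-03 6.38084606e+01] [ 0.59408569 -0.252991    0.22693658]
```

View pics/w1.png

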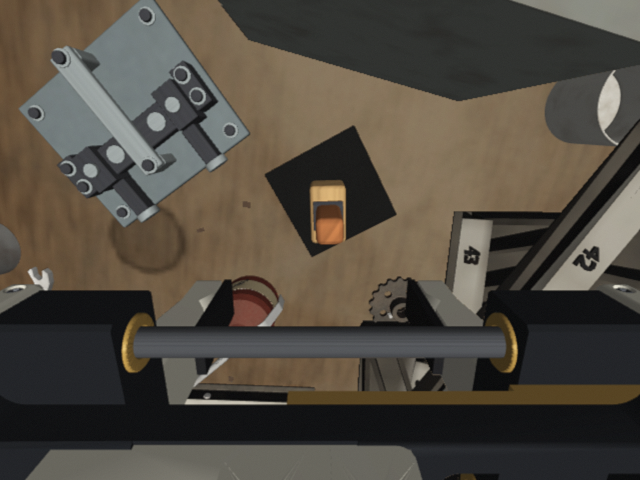

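```bash
python3 - <<'E'
from h import *
np.set_printoptions(precision=4,suppress=True)
z=np.load('pics/w1.npz')
m=np.zeros((480,640),np.uint8)
pts=[]
for v in range(170,255):
  for u in range(300,360):
    if z['d'][v,u]>0:
      q=world(z,u,v); pts.append([*q,u,v])
P=np.array(pts)
for lo,hi in((.098,.115),(.04,.053)):
    Q=P[(P[:,2]>lo)&(P[:,2]<hi)]
    r=cv2.minAreaRect((Q[:,:2]*1000).astype(np.float32));print(len(Q),np.median(Q[:,2]),r,Q[:,3:].min(0),Q[:,3:].max(0))
    c,s=np.cos(np.radians(-26)),np.sin(np.radians(-26));a=Q[:,:2]@[c,s];b=Q[:,:2]@[-s,c]
    print(np.percentile(a,[1,99]),np.percentile(b,[1,99]),'ctr b->', )
    A=np.mean(np.percentile(a,[1,99]));B=np.mean(np.percentile(b,[1,99]));print(A*c-B*s,A*s+B*c)
E
```

```text
744 0.10596376859349044 ((598.3087768554688, -244.7937774658203), (23.220495223999023, 23.037626266479492), 63.79669189453125) [316. 216.] [343. 243.]
[0.6338 0.6563] [0.0307 0.0536] ctr b->
0.5982396143968977 -0.24488401458247333
1033 0.04642042355720505 ((598.4213256835938, -245.14593505859375), (35.20798110961914, 59.534767150878906), 65.16365051269531) [310. 184.] [345. 242.]
[0.6158 0.6729] [0.0243 0.0598] ctr b->
0.5975629006268487 -0.24465347009630475
```

{"method": "step_arm", "body": {
  "moves": [
    [[0.4, 0.8, -2.7, 0, 8.76], [0, 0, -4, 0, 8.76], [0, 0, -4, 0, 8.76], [0, 0, -4, 0, 8.76], [0, 0, -2.5, 0, 8.76], [0, 0, -0.5, 0, 8.76], [0, 0, 0, 0, 8.76], [0, 0, 0, 0, 4], [0, 0, 0, 0, 1], [0, 0, 0, 0, 1]]
  ]
}}

```text
clock: 2.65
tool_pos: [0.5993, -0.2442, 0.0512]
orientation: [180.0, 0.1, 153.8]
force: [-0.2, 0.2, -0.5]
opening: 0.0691
gripper_force: 0.0
```

{"method": "step_arm", "body": {
  "moves": [
    [[0, 0, 0, 0, 1], [0, 0, 0, 0, 1], [0, 0, 0, 0, 1], [0, 0, 0, 0, 1], [0, 0, 0, 0, 1]]
  ]
}}

```text
clock: 3.15
tool_pos: [0.5984, -0.244, 0.0495]
orientation: [-180.0, -0.0, 153.8]
force: [-0.2, 0.1, -0.9]
opening: 0.0291
gripper_force: 0.0
```

{"method": "step_arm", "body": {
  "moves": [
    [[0, 0, 0, 0, 1], [0, 0, 0, 0, 1], [0, 0, 0, 0, 1], [0, 0, 1, 0, 1], [0, 0, 2.5, 0, 1], [0, 0, 2.5, 0, 1], [0, 0, 0, 0, 1], [0, 0, 0, 0, 1], [0, 0, 0, 0, 1]]
  ]
}}

```text
clock: 4.05
tool_pos: [0.5975, -0.2437, 0.1084]
orientation: [-180.0, -0.1, 153.8]
force: [-0.1, 0.2, -4.2]
opening: 0.0238
gripper_force: 30.0
```

{"method": "step_arm", "body": {
  "moves": [
    [[-0.6, -1, 0, 0.1, 1], [-0.9, -1.4, 0, 0.1, 1], [-0.9, -1.4, 0, 0.1, 1], [-0.9, -1.4, 0, 0.1, 1], [-0.9, -1.4, 0, 0.1, 1], [-0.9, -1.4, 0, 0.08, 1], [0, 0, 0, 0, 1], [0, 0, 0, 0, 1]]
  ]
}}

```text
clock: 4.85
tool_pos: [0.5467, -0.324, 0.1084]
orientation: [180.0, -0.1, -173.1]
force: [0.5, -0.3, -2.7]
opening: 0.0239
gripper_force: 30.0
```

{"method": "step_arm", "body": {
  "moves": [
    [[0, 0, -2, 0, 1], [0, 0, -2, 0, 1], [0, 0, -0.9, 0, 1], [0, 0, 0, 0, 1], [0, 0, 0, 0, 1]]
  ]
}}

```text
clock: 5.35
tool_pos: [0.5479, -0.3239, 0.0608]
orientation: [-180.0, -0.0, -172.9]
force: [0.4, 0.2, -3.6]
opening: 0.0241
gripper_force: 30.0
```

```bash
python3 - <<'E'
from h import *
p,d,ci=snap('scene','s1');print(ctrl.get_obs()['force'],ctrl.get_obs()['tool_pos'])
cv2.imwrite('pics/s1c.png',cv2.resize(p[180:380,200:450],None,fx=3,fy=3,interpolation=cv2.INTER_CUBIC))
E
```

```text
[ 0.67546064 -0.09551867 -2.69637702] [ 0.5482451  -0.32405912  0.06136986]
```

View pics/s1c.png

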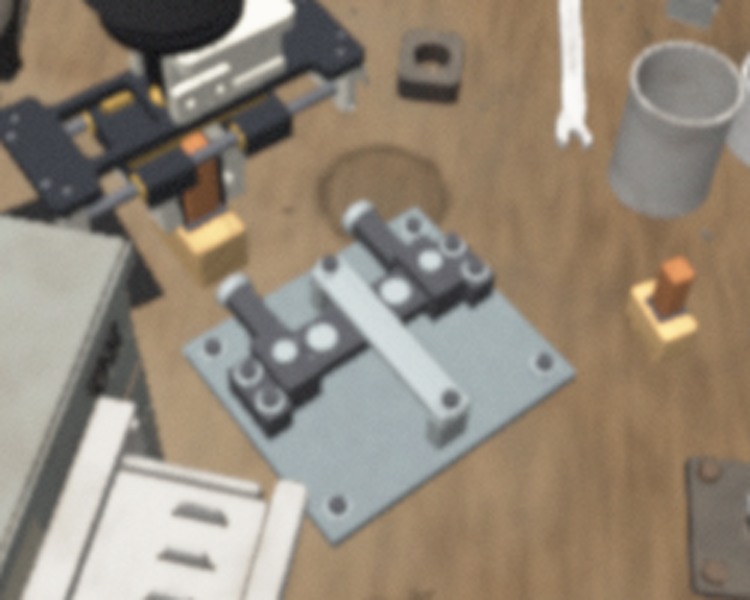

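{"method": "step_arm", "body": {
  "moves": [
    [[-0.25, -0.036, 0, 0, 1], [-0.25, -0.036, 0, 0, 1], [-0.25, -0.036, 0, 0, 1], [-0.2, -0.029, 0, 0, 1], [-0.2, -0.029, 0, 0, 1]]
  ]
}}

```text
clock: 5.9
tool_pos: [0.5366, -0.3257, 0.061]
orientation: [-180.0, 0.1, -173.0]
force: [5.0, 3.0, -4.7]
opening: 0.0238
gripper_force: 30.0
```

{"method": "step_arm", "body": {
  "moves": [
    [[-0.2, -0.029, 0, 0, 1]]
  ]
}}

```text
clock: 6.0
tool_pos: [0.5352, -0.3259, 0.061]
orientation: [-180.0, 0.2, -173.0]
force: [4.4, 2.3, -3.9]
opening: 0.0238
gripper_force: 30.0
```

{"method": "step_arm", "body": {
  "moves": [
    [[-0.2, -0.029, 0, 0, 1]]
  ]
}}

```text
clock: 6.1
tool_pos: [0.5336, -0.326, 0.061]
orientation: [-180.0, 0.2, -173.0]
force: [7.4, 7.4, -4.5]
opening: 0.0234
gripper_force: 30.0
```

{"method": "step_arm", "body": {
  "moves": [
    [[0.4, 0.058, 0, 0, 1], [0.6, 0.086, 0, 0, 1], [0, 0, 0, 0, 1]]
  ]
}}

```text
clock: 6.4
tool_pos: [0.5423, -0.3249, 0.0603]
orientation: [-180.0, -0.0, -172.9]
force: [0.2, -0.2, -3.2]
opening: 0.0237
gripper_force: 30.0
```

```bash
cat >> h.py <<'E'
O=np.array([.4215,-.388]);G=R.from_euler('z',8.26,degrees=True).as_matrix()[:2,:2]
def guide(P): return G.T@(np.array(P)[:2]-O)*1000
E
python3 - <<'E'
from h import *
o=ctrl.get_obs();print(guide(o['tool_pos']),o['force'],guide([.5336,-.326]))
p,d,ci=snap('scene','s2')
a=cv2.imread('pics/s1.png')
# cap/feature shift between s1 and s2
b=p
for n,(u,v,u0,v0) in {'L':(265,260,310,315),'R':(312,245,350,300)}.items():
    pass
cv2.imwrite('pics/s2c.png',np.hstack([cv2.resize(i[240:325,255:375],None,fx=3.3,fy=3.3,interpolation=cv2.INTER_CUBIC) for i in(a,b)]))
E
```

```text
[128.59152762  45.07008586] [ 0.18006014 -0.21637684 -3.17459838] [119.84436281  45.25194696]
```

View pics/s2c.png

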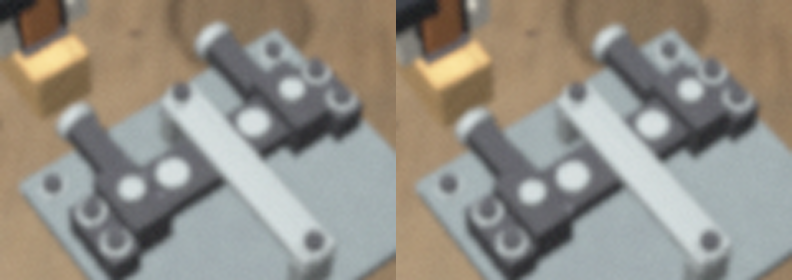

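{"method": "step_arm", "body": {
  "moves": [
    [[0.43, -2.97, 0, 0, 1], [0.43, -2.97, 0, 0, 1], [0.43, -2.97, 0, 0, 1], [0, 0, 0, 0, 1], [-0.2, -0.029, 0, 0, 1], [-0.2, -0.029, 0, 0, 1], [-0.2, -0.029, 0, 0, 1], [-0.2, -0.029, 0, 0, 1]]
  ]
}}

```text
clock: 7.25
tool_pos: [0.5475, -0.4145, 0.0609]
orientation: [-180.0, 0.1, -172.9]
force: [3.1, -0.2, -4.8]
opening: 0.0242
gripper_force: 30.0
```

{"method": "step_arm", "body": {
  "moves": [
    [[-0.2, -0.029, 0, 0, 1]]
  ]
}}

```text
clock: 7.35
tool_pos: [0.5458, -0.4151, 0.0611]
orientation: [-179.9, 0.1, -172.9]
force: [3.2, -1.6, -5.0]
opening: 0.0239
gripper_force: 30.0
```

{"method": "step_arm", "body": {
  "moves": [
    [[-0.15, -0.022, 0, 0, 1]]
  ]
}}

```text
clock: 7.45
tool_pos: [0.5443, -0.4157, 0.0611]
orientation: [-179.9, 0.1, -172.9]
force: [3.8, -2.7, -5.0]
opening: 0.0239
gripper_force: 30.0
```

{"method": "step_arm", "body": {
  "moves": [
    [[-0.15, -0.022, 0, 0, 1]]
  ]
}}

```text
clock: 7.55
tool_pos: [0.5427, -0.416, 0.0611]
orientation: [-179.9, 0.1, -172.9]
force: [5.8, -2.2, -4.3]
opening: 0.0241
gripper_force: 30.0
```

{"method": "step_arm", "body": {
  "moves": [
    [[-0.12, -0.017, 0, 0, 1]]
  ]
}}

```text
clock: 7.65
tool_pos: [0.5419, -0.4166, 0.0612]
orientation: [-179.9, 0.1, -172.9]
force: [6.4, -1.7, -4.8]
opening: 0.0243
gripper_force: 30.0
```

{"method": "step_arm", "body": {
  "moves": [
    [[-0.12, -0.017, 0, 0, 1]]
  ]
}}

```text
clock: 7.75
tool_pos: [0.5411, -0.417, 0.0614]
orientation: [-179.9, 0.2, -172.9]
force: [6.7, -3.1, -5.4]
opening: 0.0238
gripper_force: 30.0
```

{"method": "step_arm", "body": {
  "moves": [
    [[0.5, 0.072, 0, 0, 1], [0.6, 0.086, 0, 0, 1], [-0.43, 2.97, 0, 0, 1], [-0.43, 2.97, 0, 0, 1], [-0.43, 2.97, 0, 0, 1], [-0.2, -0.029, 0, 0, 1], [-0.2, -0.029, 0, 0, 1], [-0.2, -0.029, 0, 0, 1], [-0.2, -0.029, 0, 0, 1], [-0.2, -0.029, 0, 0, 1]]
  ]
}}

```text
clock: 8.75
tool_pos: [0.5287, -0.3273, 0.0607]
orientation: [-180.0, 0.1, -173.0]
force: [5.0, 3.7, -3.5]
opening: 0.0235
gripper_force: 30.0
```

{"method": "step_arm", "body": {
  "moves": [
    [[-0.2, -0.029, 0, 0, 1]]
  ]
}}

```text
clock: 8.85
tool_pos: [0.527, -0.3275, 0.0608]
orientation: [-180.0, 0.2, -173.0]
force: [5.0, 5.2, -4.0]
opening: 0.0238
gripper_force: 30.0
```

{"method": "step_arm", "body": {
  "moves": [
    [[-0.15, -0.022, 0, 0, 1]]
  ]
}}

```text
clock: 8.95
tool_pos: [0.526, -0.3276, 0.0609]
orientation: [-180.0, 0.2, -173.0]
force: [6.3, 5.4, -3.5]
opening: 0.024
gripper_force: 30.0
```

{"method": "step_arm", "body": {
  "moves": [
    [[0.4, 0.058, 0, 0, 1], [0.5, 0.072, 0, 0, 1], [0.41, -2.84, 0, 0, 1], [0.41, -2.84, 0, 0, 1], [0.42, -2.83, 0, 0, 1], [-0.2, -0.029, 0, 0, 1], [-0.2, -0.029, 0, 0, 1], [-0.187, -0.108, 0, 0, 1], [-0.187, -0.108, 0, 0, 1], [-0.187, -0.108, 0, 0, 1]]
  ]
}}

```text
clock: 9.95
tool_pos: [0.5369, -0.4142, 0.0608]
orientation: [-180.0, 0.1, -172.9]
force: [5.3, 2.8, -5.4]
opening: 0.024
gripper_force: 30.0
```

{"method": "step_arm", "body": {
  "moves": [
    [[-0.187, -0.108, 0, 0, 1]]
  ]
}}

```text
clock: 10.05
tool_pos: [0.5355, -0.4151, 0.061]
orientation: [-180.0, 0.2, -172.9]
force: [6.0, 4.0, -5.0]
opening: 0.0234
gripper_force: 30.0
```

{"method": "step_arm", "body": {
  "moves": [
    [[-0.14, -0.08, 0, 0, 1]]
  ]
}}

```text
clock: 10.15
tool_pos: [0.5341, -0.4159, 0.061]
orientation: [-180.0, 0.2, -172.9]
force: [4.6, 2.9, -5.8]
opening: 0.0238
gripper_force: 30.0
```

{"method": "step_arm", "body": {
  "moves": [
    [[-0.15, -0.022, 0, 0, 1]]
  ]
}}

```text
clock: 10.25
tool_pos: [0.5326, -0.4166, 0.0611]
orientation: [-179.9, 0.2, -172.9]
force: [6.4, 0.6, -5.5]
opening: 0.0237
gripper_force: 30.0
```

{"method": "step_arm", "body": {
  "moves": [
    [[-0.15, -0.022, 0, 0, 1]]
  ]
}}

```text
clock: 10.35
tool_pos: [0.5321, -0.4169, 0.0614]
orientation: [-179.9, 0.3, -172.9]
force: [9.4, 2.0, -6.1]
opening: 0.024
gripper_force: 30.0
```

{"method": "step_arm", "body": {
  "moves": [
    [[-0.1, -0.015, 0, 0, 1]]
  ]
}}

```text
clock: 10.45
tool_pos: [0.5317, -0.4171, 0.0616]
orientation: [-179.9, 0.3, -172.9]
force: [9.8, 3.9, -5.1]
opening: 0.0239
gripper_force: 30.0
```

{"method": "step_arm", "body": {
  "moves": [
    [[0.6, 0.087, 0, 0, 1], [0.79, 0.114, 0, 0, 1], [-0.41, 2.87, 0, 0, 1], [-0.42, 2.87, 0, 0, 1], [-0.42, 2.87, 0, 0, 1], [-0.2, -0.029, 0, 0, 1], [-0.2, -0.029, 0, 0, 1], [-0.204, 0.011, 0, 0, 1], [-0.204, 0.011, 0, 0, 1], [-0.204, 0.011, 0, 0, 1]]
  ]
}}

```text
clock: 11.45
tool_pos: [0.5216, -0.3301, 0.0609]
orientation: [-180.0, 0.2, -173.0]
force: [4.1, 3.5, -2.7]
opening: 0.024
gripper_force: 30.0
```

{"method": "step_arm", "body": {
  "moves": [
    [[-0.204, 0.011, 0, 0, 1], [-0.204, 0.011, 0, 0, 1]]
  ]
}}

```text
clock: 11.65
tool_pos: [0.5177, -0.3298, 0.0609]
orientation: [-180.0, 0.2, -173.0]
force: [6.2, 5.4, -3.5]
opening: 0.0235
gripper_force: 30.0
```

{"method": "step_arm", "body": {
  "moves": [
    [[-0.127, 0.042, 0, 0, 1]]
  ]
}}

```text
clock: 11.75
tool_pos: [0.5165, -0.3294, 0.061]
orientation: [-180.0, 0.2, -173.0]
force: [6.4, 4.0, -4.2]
opening: 0.024
gripper_force: 30.0
```

{"method": "step_arm", "body": {
  "moves": [
    [[-0.127, 0.042, 0, 0, 1]]
  ]
}}

```text
clock: 11.85
tool_pos: [0.5155, -0.3289, 0.061]
orientation: [-180.0, 0.2, -173.0]
force: [6.5, 6.1, -3.2]
opening: 0.0239
gripper_force: 30.0
```

{"method": "step_arm", "body": {
  "moves": [
    [[0.4, 0.058, 0, 0, 1], [0.4, 0.058, 0, 0, 1], [0.41, -2.87, 0, 0, 1], [0.42, -2.87, 0, 0, 1], [0.42, -2.87, 0, 0, 1], [-0.2, -0.029, 0, 0, 1], [-0.2, -0.029, 0, 0, 1], [-0.192, -0.068, 0, 0, 1], [-0.192, -0.068, 0, 0, 1]]
  ]
}}

```text
clock: 12.75
tool_pos: [0.5264, -0.4151, 0.0608]
orientation: [-180.0, 0.1, -172.9]
force: [3.7, -0.9, -4.1]
opening: 0.0238
gripper_force: 30.0
```

{"method": "step_arm", "body": {
  "moves": [
    [[-0.192, -0.068, 0, 0, 1], [-0.17, -0.06, 0, 0, 1]]
  ]
}}

```text
clock: 12.95
tool_pos: [0.5231, -0.4167, 0.0612]
orientation: [-179.9, 0.1, -172.9]
force: [4.3, -2.8, -4.5]
opening: 0.0242
gripper_force: 30.0
```

{"method": "step_arm", "body": {
  "moves": [
    [[-0.14, -0.05, 0, 0, 1]]
  ]
}}

```text
clock: 13.05
tool_pos: [0.5218, -0.4174, 0.0612]
orientation: [-179.9, 0.1, -172.9]
force: [5.8, -2.7, -4.3]
opening: 0.0244
gripper_force: 30.0
```

{"method": "step_arm", "body": {
  "moves": [
    [[-0.12, -0.043, 0, 0, 1]]
  ]
}}

```text
clock: 13.15
tool_pos: [0.5208, -0.4179, 0.0613]
orientation: [-179.9, 0.1, -172.9]
force: [5.6, -2.1, -4.2]
opening: 0.0237
gripper_force: 30.0
```

{"method": "step_arm", "body": {
  "moves": [
    [[-0.1, -0.03, 0, 0, 1]]
  ]
}}

```text
clock: 13.25
tool_pos: [0.5199, -0.4184, 0.0614]
orientation: [-179.9, 0.1, -172.9]
force: [5.3, -2.7, -3.5]
opening: 0.0239
gripper_force: 30.0
```

{"method": "step_arm", "body": {
  "moves": [
    [[0.6, 0.087, 0, 0, 1], [0.7, 0.101, 0, 0, 1], [-0.41, 2.84, 0, 0, 1], [-0.41, 2.84, 0, 0, 1], [-0.42, 2.83, 0, 0, 1], [-0.2, -0.029, 0, 0, 1], [-0.2, -0.029, 0, 0, 1], [-0.209, 0.04, 0, 0, 1], [-0.209, 0.04, 0, 0, 1], [-0.209, 0.04, 0, 0, 1]]
  ]
}}

```text
clock: 14.25
tool_pos: [0.5098, -0.3308, 0.0606]
orientation: [-180.0, 0.1, -173.0]
force: [3.8, 1.7, -4.3]
opening: 0.0238
gripper_force: 30.0
```

{"method": "step_arm", "body": {
  "moves": [
    [[-0.209, 0.04, 0, 0, 1], [-0.209, 0.04, 0, 0, 1]]
  ]
}}

```text
clock: 14.45
tool_pos: [0.5051, -0.3298, 0.0606]
orientation: [-180.0, 0.0, -173.0]
force: [4.5, 0.9, -4.6]
opening: 0.0241
gripper_force: 30.0
```

{"method": "step_arm", "body": {
  "moves": [
    [[-0.2, 0.01, 0, 0, 1]]
  ]
}}

```text
clock: 14.55
tool_pos: [0.5029, -0.3296, 0.0606]
orientation: [-180.0, 0.0, -173.0]
force: [4.4, 1.7, -4.3]
opening: 0.0239
gripper_force: 30.0
```

{"method": "step_arm", "body": {
  "moves": [
    [[-0.18, 0.01, 0, 0, 1]]
  ]
}}

```text
clock: 14.65
tool_pos: [0.501, -0.3294, 0.0606]
orientation: [-180.0, 0.0, -173.0]
force: [3.8, 1.6, -4.0]
opening: 0.0239
gripper_force: 30.0
```

{"method": "step_arm", "body": {
  "moves": [
    [[-0.15, 0.0, 0, 0, 1]]
  ]
}}

```text
clock: 14.75
tool_pos: [0.4995, -0.3293, 0.0606]
orientation: [-180.0, 0.0, -173.0]
force: [4.4, 2.1, -3.6]
opening: 0.0239
gripper_force: 30.0
```

{"method": "step_arm", "body": {
  "moves": [
    [[0.8, 0.12, 0, 0, 1], [0.83, 0.12, 0, 0, 1], [0.42, -2.94, 0, 0, 1], [0.43, -2.94, 0, 0, 1], [0.43, -2.93, 0, 0, 1], [-0.25, -0.036, 0, 0, 1], [-0.25, -0.036, 0, 0, 1], [-0.2, -0.029, 0, 0, 1], [-0.192, -0.068, 0, 0, 1], [-0.192, -0.068, 0, 0, 1]]
  ]
}}

```text
clock: 15.75
tool_pos: [0.5178, -0.4169, 0.0608]
orientation: [-180.0, 0.0, -172.9]
force: [0.5, -0.2, -3.2]
opening: 0.0239
gripper_force: 30.0
```

{"method": "step_arm", "body": {
  "moves": [
    [[-0.192, -0.068, 0, 0, 1], [-0.192, -0.068, 0, 0, 1]]
  ]
}}

```text
clock: 15.95
tool_pos: [0.5146, -0.4186, 0.0609]
orientation: [-180.0, 0.1, -172.9]
force: [3.2, 0.5, -5.5]
opening: 0.0237
gripper_force: 30.0
```

{"method": "step_arm", "body": {
  "moves": [
    [[-0.2, -0.05, 0, 0, 1], [-0.2, -0.05, 0, 0, 1]]
  ]
}}

```text
clock: 16.15
tool_pos: [0.5109, -0.4202, 0.0609]
orientation: [-179.9, 0.1, -172.9]
force: [2.8, -1.2, -4.7]
opening: 0.0237
gripper_force: 30.0
```

{"method": "step_arm", "body": {
  "moves": [
    [[-0.2, -0.05, 0, 0, 1], [-0.15, -0.03, 0, 0, 1]]
  ]
}}

```text
clock: 16.35
tool_pos: [0.507, -0.421, 0.0609]
orientation: [-179.9, 0.1, -173.0]
force: [4.5, -1.5, -4.5]
opening: 0.0242
gripper_force: 30.0
```

{"method": "step_arm", "body": {
  "moves": [
    [[-0.15, -0.03, 0, 0, 1]]
  ]
}}

```text
clock: 16.45
tool_pos: [0.5055, -0.4213, 0.0609]
orientation: [-180.0, 0.1, -173.0]
force: [6.3, -2.1, -3.3]
opening: 0.0237
gripper_force: 30.0
```

{"method": "step_arm", "body": {
  "moves": [
    [[0.9, 0.13, 0, 0, 1], [1.0, 0.145, 0, 0, 1], [-0.41, 2.87, 0, 0, 1], [-0.42, 2.87, 0, 0, 1], [-0.42, 2.87, 0, 0, 1], [0, 0, 0, 0, 1], [0, 0, 0, 0, 1]]
  ]
}}

```text
clock: 17.15
tool_pos: [0.5117, -0.3312, 0.0606]
orientation: [180.0, -0.1, -172.9]
force: [1.2, -0.7, -3.8]
opening: 0.0239
gripper_force: 30.0
```

```bash
python3 - <<'E'
from h import *
o=ctrl.get_obs();print(guide(o['tool_pos']),o['force'])
p,d,ci=snap('scene','s3')
cv2.imwrite('pics/s3c.png',cv2.resize(p[200:340,230:400],None,fx=4,fy=4,interpolation=cv2.INTER_CUBIC))
E
```

```text
[97.4088056  43.22208115] [ 1.18431788 -0.66868765 -3.83724157]
```

View pics/s3c.png

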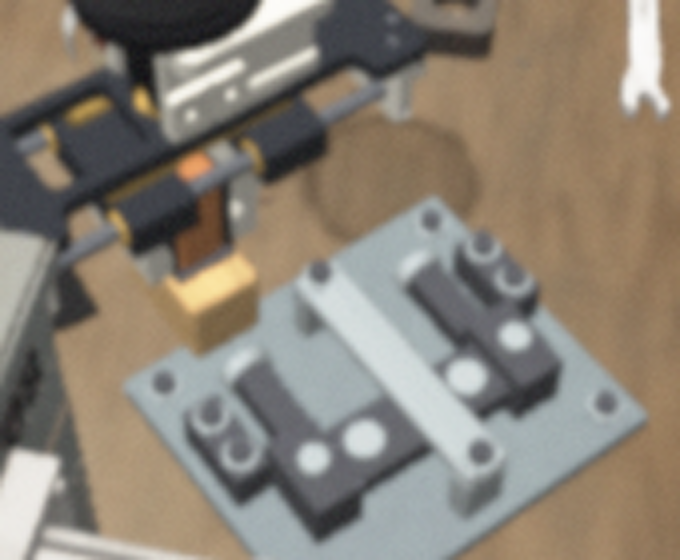

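{"method": "step_arm", "body": {
  "moves": [
    [[-0.25, -0.036, 0, 0, 1], [-0.25, -0.036, 0, 0, 1], [-0.25, -0.036, 0, 0, 1], [-0.2, -0.029, 0, 0, 1], [-0.2, -0.029, 0, 0, 1], [-0.2, -0.02, 0, 0, 1], [-0.2, 0.0, 0, 0, 1], [-0.2, 0.0, 0, 0, 1]]
  ]
}}

```text
clock: 18.0
tool_pos: [0.4952, -0.334, 0.0609]
orientation: [-180.0, 0.1, -173.0]
force: [3.3, 1.8, -4.7]
opening: 0.0236
gripper_force: 30.0
```

{"method": "step_arm", "body": {
  "moves": [
    [[-0.2, 0.0, 0, 0, 1], [-0.2, 0.0, 0, 0, 1]]
  ]
}}

```text
clock: 18.2
tool_pos: [0.4905, -0.3338, 0.0607]
orientation: [-180.0, 0.1, -172.9]
force: [4.2, 2.6, -4.2]
opening: 0.024
gripper_force: 30.0
```

{"method": "step_arm", "body": {
  "moves": [
    [[-0.18, -0.01, 0, 0, 1]]
  ]
}}

```text
clock: 18.3
tool_pos: [0.4885, -0.3339, 0.0607]
orientation: [-180.0, 0.1, -172.9]
force: [3.3, 1.6, -4.0]
opening: 0.0242
gripper_force: 30.0
```

{"method": "step_arm", "body": {
  "moves": [
    [[-0.2, -0.02, 0, 0, 1]]
  ]
}}

```text
clock: 18.4
tool_pos: [0.4864, -0.3341, 0.0607]
orientation: [-180.0, 0.0, -173.0]
force: [4.4, 2.2, -4.3]
opening: 0.0239
gripper_force: 30.0
```

{"method": "step_arm", "body": {
  "moves": [
    [[0.8, 0.12, 0, 0, 1], [0.9, 0.13, 0, 0, 1], [0.9, 0.13, 0, 0, 1], [0.41, -2.87, 0, 0, 1], [0.42, -2.87, 0, 0, 1], [0.42, -2.87, 0, 0, 1], [-0.29, -0.043, 0, 0, 1], [-0.29, -0.043, 0, 0, 1], [-0.29, -0.043, 0, 0, 1], [-0.29, -0.043, 0, 0, 1]]
  ]
}}

```text
clock: 19.4
tool_pos: [0.5128, -0.4175, 0.0606]
orientation: [180.0, -0.0, -172.9]
force: [0.0, -0.6, -3.8]
opening: 0.0241
gripper_force: 30.0
```

{"method": "step_arm", "body": {
  "moves": [
    [[-0.2, -0.029, 0, 0, 1], [-0.2, -0.029, 0, 0, 1], [-0.2, -0.029, 0, 0, 1]]
  ]
}}

```text
clock: 19.7
tool_pos: [0.5071, -0.4189, 0.0609]
orientation: [-180.0, 0.0, -172.9]
force: [-0.2, 0.0, -3.2]
opening: 0.0241
gripper_force: 30.0
```

{"method": "step_arm", "body": {
  "moves": [
    [[-0.2, -0.029, 0, 0, 1], [-0.2, -0.029, 0, 0, 1], [-0.2, -0.029, 0, 0, 1]]
  ]
}}

```text
clock: 20.0
tool_pos: [0.5008, -0.42, 0.0606]
orientation: [180.0, -0.0, -173.0]
force: [-0.5, 0.7, -4.1]
opening: 0.024
gripper_force: 30.0
```

{"method": "step_arm", "body": {
  "moves": [
    [[-0.15, -0.022, 0, 0, 1]]
  ]
}}

```text
clock: 20.1
tool_pos: [0.5001, -0.4204, 0.0607]
orientation: [-180.0, 0.1, -173.0]
force: [3.0, -0.1, -5.2]
opening: 0.0239
gripper_force: 30.0
```

{"method": "step_arm", "body": {
  "moves": [
    [[-0.15, -0.022, 0, 0, 1], [-0.15, -0.022, 0, 0, 1]]
  ]
}}

```text
clock: 20.3
tool_pos: [0.4974, -0.4211, 0.0609]
orientation: [-179.9, 0.1, -172.9]
force: [3.0, -1.3, -4.6]
opening: 0.0238
gripper_force: 30.0
```

{"method": "step_arm", "body": {
  "moves": [
    [[0.5, 0.072, 0, 0, 1], [0.9, 0.13, 0, 0, 1], [0.9, 0.13, 0, 0, 1], [0.4, 0.06, 1, 0, 1], [0.5, 0, 2, 0, 1], [1, 0, 2, 0, 1], [1, 1, 0, 0, 1]]
  ]
}}

```text
clock: 21.0
tool_pos: [0.551, -0.4082, 0.1144]
orientation: [-179.8, 0.3, -173.0]
force: [1.3, 0.0, -3.3]
opening: 0.024
gripper_force: 30.0
```

```bash
python3 - <<'E'
from h import *
o=ctrl.get_obs();print(o['tool_pos'],guide(o['tool_pos']),o['force'])
p,d,ci=snap('scene','s4');q,_,_=snap('top','t4')
a=cv2.resize(p[220:340,240:400],None,fx=4.9,fy=4.9,interpolation=cv2.INTER_CUBIC)
cv2.imwrite('pics/s4c.png',a)
E
```

```text
[ 0.55097217 -0.40823937  0.1143876 ] [125.22137448 -38.630079  ] [ 1.27589347  0.0166519  -3.32964778]
```

View pics/s4c.png

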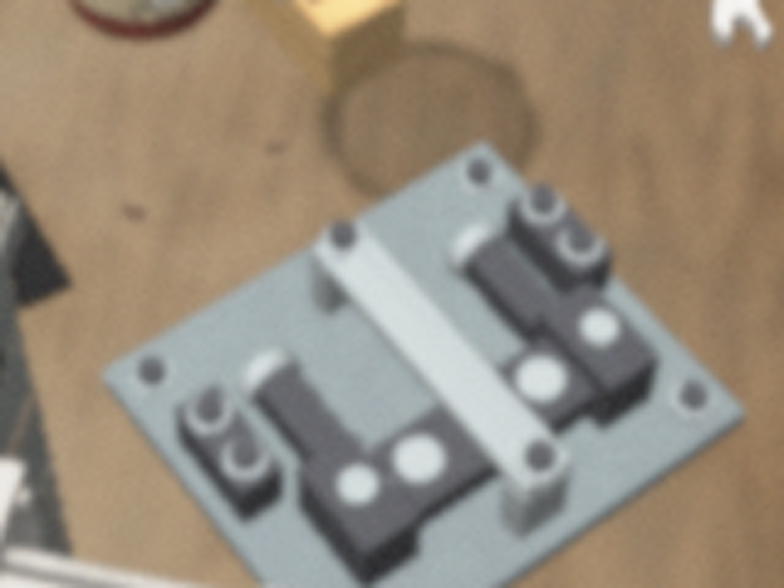

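```bash
python3 - <<'E'
from h import *
np.set_printoptions(precision=1,suppress=True)
a=np.load('pics/s1.npz');b=np.load('pics/s4.npz')
A=lambda u,v,h: guide(world(a,u/3+200,v/3+180,h)); B=lambda u,v,h: guide(world(b,u/4.9+240,v/4.9+220,h))
print('markers z',world(b,357/4.9+240,485/4.9+220)[2],world(b,600/4.9+240,327/4.9+220)[2])
h=.041
print('start L',A(285,351,h),'R',A(430,260,h)); print('now L',B(357,485,h),'R',B(600,327,h))
print('caps start top', A(236,282,.036),A(358,208,.036),'now',B(268,353,.036),B(475,230,.036))
print('shoe outer rear corner L',B(301,480,.04),'R',B(592,285,.04),' cheek front inner top L',B(278,478,.034),'R',B(575,285,.034))
print('plate corners',B(105,372,.01),B(484,142,.01),B(745,412,.01))
E
```

```text
markers z 0.04422548064453802 0.04754247590854188
start L [30.4 55.3] R [ 30.9 -51.3]
now L [-21.7  55.6] R [-22.2 -51.6]
caps start top [89.4 49.9] [ 90.8 -42.2] now [41.5 48.4] [ 39.8 -44. ]
shoe outer rear corner L [-8.5 69.5] R [ -6.4 -61.3]  cheek front inner top L [-0.5 73.5] R [  0.  -59.3]
plate corners [83.7 92.4] [ 84.7 -85.5] [-67.8 -85.6]
```

{"method": "step_arm", "body": {
  "moves": [
    [[0, 1.6, 0, 0, 1], [0, 2.5, 0, -0.1, 1], [0.3, 2.5, 0, -0.1, 1], [0.5, 2.5, 0, -0.1, 1], [0.9, 2.5, 0, -0.1, 1], [1, 2.5, 0, -0.1, 1], [1, 1.6, 0, -0.08, 1], [0.5, 0.9, 0, 0, 1], [0, 0, 0, 0, 1], [0, 0, 0, 0, 1]]
  ]
}}

```text
clock: 22.1
tool_pos: [0.5899, -0.2406, 0.1101]
orientation: [-180.0, -0.1, 153.9]
force: [0.0, 0.1, -3.2]
opening: 0.024
gripper_force: 30.0
```

{"method": "step_arm", "body": {
  "moves": [
    [[0, 0, -2, 0, 1], [0, 0, -2, 0, 1], [0, 0, -1, 0, 1], [0, 0, -0.5, 0, 1], [0, 0, -0.3, 0, 1], [0, 0, 0, 0, 1], [0, 0, 0, 0, 1]]
  ]
}}

```text
clock: 22.8
tool_pos: [0.591, -0.2409, 0.0533]
orientation: [180.0, 0.1, 153.8]
force: [0.5, 0.3, -2.6]
opening: 0.0239
gripper_force: 30.0
```

```bash
python3 - <<'E'
from h import *
p,d,ci=snap('wrist','w5');snap('top','t5');print(ctrl.get_obs()['tool_pos'],ctrl.get_obs()['force'])
E
```

```text
[ 0.59101666 -0.24079781  0.05334119] [ 0.86446207 -0.01668751 -4.10559734]
```

View pics/w5.png

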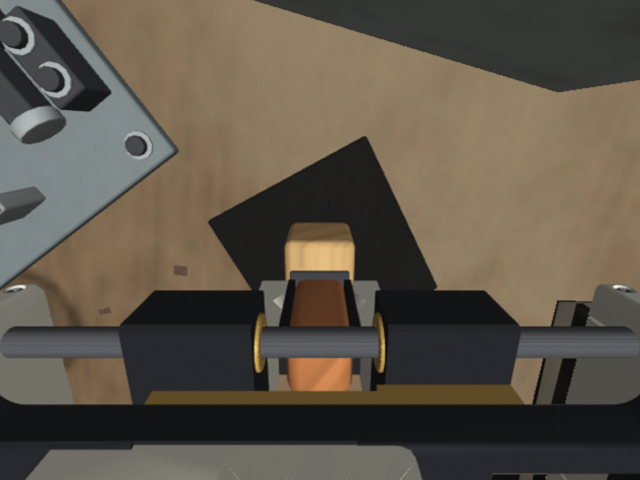

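The mallet head (320,250) is over the black pad (corners at (210,222), (365,138) and (435,288)) and looks upright. I lower it slowly until the force shows contact.

{"method": "step_arm", "body": {
  "moves": [
    [[0, 0, -0.2, 0, 1], [0, 0, -0.1, 0, 1], [0, 0, 0, 0, 1]]
  ]
}}

```text
clock: 23.2
tool_pos: [0.5907, -0.2407, 0.0498]
orientation: [180.0, 0.0, 153.8]
force: [-0.1, 0.2, -1.2]
opening: 0.0238
gripper_force: 30.0
```

{"method": "step_arm", "body": {
  "moves": [
    [[0, 0, -0.05, 0, 1], [0, 0, 0, 0, 1], [0, 0, 0, 0, 2.6], [0, 0, 0, 0, 3.2], [0, 0, 0, 0, 4.5], [0, 0, 0, 0, 7], [0, 0, 0, 0, 8.76], [0, 0, 0, 0, 8.76], [0, 0, 0, 0, 8.76]]
  ]
}}

```text
clock: 24.1
tool_pos: [0.5906, -0.2408, 0.049]
orientation: [-180.0, 0.0, 153.8]
force: [0.8, -0.3, -0.4]
opening: 0.0666
gripper_force: 0.0
```

{"method": "step_arm", "body": {
  "moves": [
    [[0, 0, 1, 0, 8.76], [0, 0, 3, 0, 8.76], [0, 0, 4, 0, 8.76], [0, 0, 4, 0, 8.76], [0, 0, 4, 0, 8.76], [0, 0, 2, 0, 8.76], [0, 0, 0, 0, 8.76], [0, 0, 0, 0, 8.76]]
  ]
}}

```text
clock: 24.9
tool_pos: [0.5905, -0.2406, 0.23]
orientation: [180.0, 0.1, 153.8]
force: [0.3, -0.5, 0.3]
opening: 0.0873
gripper_force: 0.0
```

```bash
python3 - <<'E'
from h import *
np.set_printoptions(precision=4,suppress=True)
o=ctrl.get_obs();print(o['tool_pos'],o['force'],o['opening'])
z=snap('wrist','w6')
z=np.load('pics/w6.npz')
P=np.array([world(z,u,v) for v in range(140,285) for u in range(260,400) if z['d'][v,u]>0])
for lo,hi in((.098,.115),(.04,.053)):
    Q=P[(P[:,2]>lo)&(P[:,2]<hi)];print(len(Q),np.median(Q[:,2]),cv2.minAreaRect((Q[:,:2]*1000).astype(np.float32)))
b=snap('scene','s6')
a=cv2.imread('pics/s4.png')[250:340,255:400];b=b[0][250:340,255:400];print('carrier diff',cv2.absdiff(a,b).mean(),cv2.absdiff(a,b).max())
E
```

```text
[ 0.5905 -0.2406  0.23  ] [ 0.3226 -0.5441  0.2676] 0.0873343561901244
732 0.10599573513854282 ((592.0645751953125, -240.74856567382812), (23.514068603515625, 23.236291885375977), 63.643611907958984)
1014 0.04651355979781224 ((591.7188720703125, -240.54635620117188), (35.797210693359375, 58.46622848510742), 62.933292388916016)
carrier diff 6.6434482758620685 15
```

View pics/s6.png

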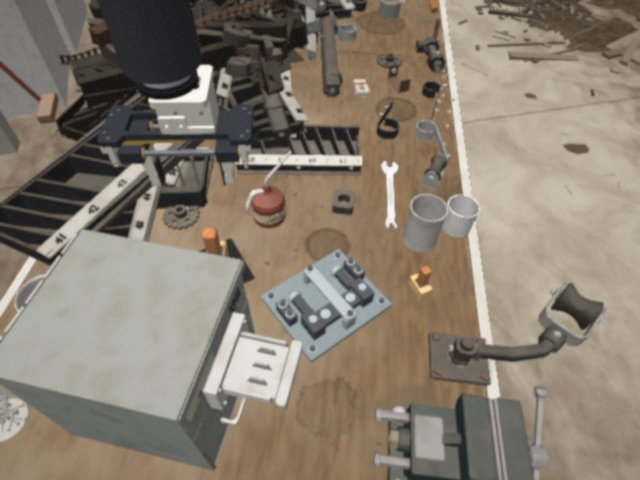

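The mallet (212,240) stands upright on the pad, about 4 mm from its centre. The carrier (325,300) is clear of the cheeks, and the oil can, tin and collar have not moved. I'm handing in now.

```bash
python3 -c "
from plant import close_job
print(close_job())"
```

```text
the job is handed in; nothing more can be done
None
```

The job is handed in, with no verdict returned: by my measurements both shoes are about 7 mm clear of the cheeks, the mallet stands released on the pad about 4 mm from its centre, the three bystanders look unmoved, and the highest push I read was about 10.5 N (limit 15 N), sampled only at the end of each move call.

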